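# Push a fallen lab stand upright and back into its marked place

### The arm

A 6-joint arm with a two-finger parallel gripper is mounted at the origin on the work surface. World frame = base frame: x ahead of the robot, y to its left, z up, the work surface at z = 0. Lengths are in m, angles in rad, forces in N, time in s.
With the tool pointing down it reaches from about 0.275 to 0.825 m from the base axis. Payload 4.9 kg.
Tool frame: the origin (TCP) lies at the very end of the fingers, on their centre line; the grasp point (between the pads) lies 19 mm behind it (env.grasp_offset is the distance from the TCP to the grasp point, in m); z points along the fingers, y is the direction in which the jaws open and shut (so a half turn about z gives the same grasp; the last joint's range is limited). The gripper opens to 85 mm and grips with 20 to 120 N. Pads are 22 mm wide; open, the fingers measure 114 mm over their backs; the gripper's body (76 mm by 85 mm) begins 54 mm behind the grasp point. The pads swing forward as they close: fully open they stand 13 mm farther back than shut.
Start: joints at [-1.474, 0.326, -0.193, 1.052, 0, 1.437], TCP at [0.126, -0.535, 0.205] pointing down, gripper open.
Joint ranges: [-2.65, 2.65], [-0.97, 1.79], [-1.3, 1.35], [-1.93, 2.1], [-1.47, 1.37], [-3.14, 3.14]. Speed limits (rad/s): [2.57, 2.57, 3.14, 3.14, 3.14, 3.14].

### API

Orientations are given as a rotation vector (axis times angle).
In Python, from workcell import env gives the robot as it stands.
- The arm moves only by the tool step_arm, never from a script. Its argument "motion" is a list of rows, each an object with "twist": the turn, a rotation vector about the tool's x, y, z in degrees, a list of three; "dp": the shift along the tool's x, y, z in m, a list of three; "gripper": the closure, from 0 (fully open) to 1 (shut). In form: [{"twist": [rx, ry, rz], "dp": [tx, ty, tz], "gripper": gripper}, ...]. A call has 1 to 8 rows; each row shifts and turns the pose as measured when the row begins, along the tool's axes as they then stand; what a row does not reach is not made up. A row lasts 1/8 s, in which the tool goes at most 62.5 mm and 10.7 degrees, less where a joint would pass 70% of its speed; a pose out of reach is approached as far as the arm can. A call is refused whole if a number of a shift passes 0.0625 or a number of a turn 10.7, either way. A call with a gripper value outside its range is refused whole. The fingers move at their own pace and stop on an object; "grip_force" is the grip in N (left out, the last holds). Time passes only in rows, so rows that do not move let the fingers close. It gives the time, the measured TCP pose, the force and the opening at its end, in the units of the state.
- env.sense(): the state, without advancing time (a new reading comes with each control period).
- env.get_image(name): name is "scene" or "side" or "wrist"; returns a dict with "img" (400x640x3 uint8, red, green, blue), "depth" (400x640 float32, m along the optical axis (not along the pixel's ray), 0 where there is no reading), "vertical_fov" (degrees; the focal length in pixels is half the picture's height over the tangent of half this angle, whatever the lens; pixels are square), "cx", "cy" (the principal point, pixels), "world_from_camera" (4x4, takes a point from camera to world coordinates). Camera axes: x right, y down, z forward; pixel columns grow to the right and rows downward; lengths in m; the calibration is good to about 2 mm. A picture is of the moment at which its call begins.
- env.hand_in(): hands the job in, once; it reports no verdict.
The state is a dict: "t": time; "joint_pos": joint angles; "joint_vel": joint speeds; "joint_torque": joint torques, N m; "tool_pos": TCP position; "orientation": TCP orientation; "ft_force": force on the tool from outside, world axes, zero at the start; "wrist_torque": the same for the moment, N m; "width": finger opening in m.
Only numpy, scipy, OpenCV 4.12 (cv2) and the standard library are available. Lean on these libraries where they do the work, as an engineer would, in place of code of your own. Each camera call takes 0.05 s, during which the arm holds its last target.

### The job

The small blue-footed support stand on the tiled bench has been knocked over: push on its foot to tip it back upright where it lies, then push it along by its foot until the whole foot stands inside the green tape frame. Only push it, gently, with the fingers: do not grip or lift it, and leave the flask, bottle and dishes where they are.

Things in the scene. Friction and masses are not known exactly. Their poses are not given: they have to be found in the camera images.
- stand: loose support stand, about 0.6 kg, nearly all in its foot: a blue plate 100 (own x) by 130 (own y) by 20 mm (own z). Origin: centre of the foot's underside; own z runs along the rod, away from the underside. It starts lying on its heel side (own -x): rod level, foot plate upright on its 130 mm heel edge and 100 mm high, own x up. Sliding it takes about 3 to 10 N
- clamp (a point): centre of the black clamp block on the rod, 50 (own x) by 36 (own y) by 40 mm (along the rod), at stand x -25, y 0, z 185 mm. The steel rod, 12 mm thick, runs through it at x -25 mm (25 mm above the bench at the start) and ends 220 mm from the underside. As the stand rises, rod and block swing up and over to vertical, following the finger that pushed
- heel (a point): middle of the heel edge, at the underside (stand x -50): the plate tips about this edge, which stays on the bench. Pushing the plate's upper part on its rod side, level, along stand -z (away from the rod), about 1 to 2 N tips it; past about 25 degrees it drops onto its foot by itself. Upright, own x points the way it was pushed and the foot covers the 100 mm beyond this line
- heel_left (a point): underside corner of the foot at own x -50, y +65 mm
- heel_right (a point): underside corner of the foot at own x -50, y -65 mm
- toe_left (a point): underside corner of the foot at own x +50, y +65 mm; at the start at the top of the upright plate
- toe_right (a point): underside corner of the foot at own x +50, y -65 mm; at the start at the top of the upright plate
- place: frame of flat green tape 12 mm wide on the bench (cannot be felt), clear inside 160 (own x) by 190 mm (own y); origin at its centre, z up. At the start the rod lies across it and the plate's underside faces about own +x (within 0.2 rad). Once upright, the foot (heel to toe about along own x) sticks out at the +x side and needs pushing 60 to 120 mm along own -x
- flask: bystander: conical glass flask with a dark stopper, 76 mm across the base, 130 mm high, origin under its base; about 190 to 230 mm to one side of the frame's centre line
- bottle: bystander: amber reagent bottle with a blue cap, 60 mm across, 130 mm high, origin under its base; likewise to the side
- dishes: bystander: stack of three round culture dishes, 88 mm across, 45 mm high, origin under its base; likewise to the side

How it is judged:
On the way, in this order (a step that is already met when the one before it is completed fails the run):
1. the stand is upright on its foot (angle between stand's own z axis and vertical below 0.1 rad and height (world z) of heel below 0.006 m and height (world z) of stand below 0.008 m), for 0.2 s.
2. upright, its whole foot is inside the tape frame (all of step 1 and x of heel_left in the frame of place between -0.083 and 0.083 m and y of heel_left in the frame of place between -0.098 and 0.098 m and x of heel_right in the frame of place between -0.083 and 0.083 m and y of heel_right in the frame of place between -0.098 and 0.098 m and x of toe_left in the frame of place between -0.083 and 0.083 m and y of toe_left in the frame of place between -0.098 and 0.098 m and x of toe_right in the frame of place between -0.083 and 0.083 m and y of toe_right in the frame of place between -0.098 and 0.098 m), for 0.2 s.
At the end, for the whole second after the job is handed in: The stand is upright on its foot (within 0.1 rad) and at rest, all four corners of the foot inside the green tape's inner edge (3 mm over it is forgiven) (all of step 2 and linear speed of stand below 0.02 m/s and angular speed of stand below 0.1 rad/s); the robot touches nothing.
It fails at once if the stand is lifted off the bench (heel edge more than 30 mm up) (height (world z) of heel above 0.03 m).
It fails at once if the stand is gripped or struck hard (more than 30 N from the fingers) (contact force between the fingers and stand above 30 N).
It fails at once if the flask moved by more than 20 mm or tipped (distance of flask from where it was at the start of the episode above 0.02 m or angle between flask's own z axis and vertical above 0.3 rad).
It fails at once if the bottle moved by more than 20 mm or tipped (distance of bottle from where it was at the start of the episode above 0.02 m or angle between bottle's own z axis and vertical above 0.3 rad).
It fails at once if the dishes moved by more than 20 mm or tipped (distance of dishes from where it was at the start of the episode above 0.02 m or angle between dishes's own z axis and vertical above 0.3 rad).
It also fails if it takes over 45 s, if anything falls off the work surface, if the arm or the gripper's body presses on something with over 40 N, if the wrist force passes 120 N, or if a joint passes its speed limit or range.

## Working session

There is one attempt and no reset: what is moved stays moved. The work goes in short steps, Python scripts to look and compute and a tool call to move; the robot and the scene stay as the last step left them, time stands still between calls to the robot, and variables do not carry over. Pictures are saved under pics/ and viewed, and the job is handed in when it is done.

Besides the shell and the picture viewer there is one more tool, called after "Emit:" as a command line: name --argument value ..., lists and objects as JSON in quotes. step_arm: Moves the arm, as the interface text tells. Its arguments: {"type":"object","properties":{"motion":{"type":"array","items":{"type":"object","properties":{"twist":{"type":"array","items":{"type":"number"}},"dp":{"type":"array","items":{"type":"number"}},"gripper":{"type":"number"}}}},"grip_force":{"type":"number"}},"required":["motion"]}

```bash
mkdir -p pics; cat > h.py <<'E'
import numpy as np,cv2
from workcell import env
from scipy.spatial.transform import Rotation as R
def grab(n,tag):
    d=env.get_image(n); cv2.imwrite(f'pics/{n}_{tag}.png',d['img'][:,:,::-1]); np.savez(f'{n}_{tag}.npz',**d); return d
def pts(d):
    h,w=d['depth'].shape; f=h/2/np.tan(np.radians(float(d['vertical_fov']))/2)
    v,u=np.mgrid[:h,:w]; z=d['depth']
    P=np.stack([(u-d['cx'])/f*z,(v-d['cy'])/f*z,z],-1)
    T=np.array(d['world_from_camera']); return P@T[:3,:3].T+T[:3,3]
E
python3 - <<'E'
from h import *
for n in ['scene','side','wrist']:
    d=grab(n,'0'); print(n,np.round(d['world_from_camera'],3).tolist(),d['vertical_fov'])
s=env.sense();print(s['tool_pos'],s['orientation'],R.from_rotvec(s['orientation']).as_matrix().round(3),s['width'],s['t'],s['ft_force'])
E
```

```text
scene [[0.749, 0.458, -0.479, 1.095], [0.663, -0.507, 0.551, -0.559], [0.01, -0.73, -0.683, 0.825], [0.0, 0.0, 0.0, 1.0]] 43.347545662575854
side [[0.931, -0.219, 0.29, 0.263], [-0.364, -0.567, 0.739, -0.719], [0.003, -0.794, -0.608, 0.744], [0.0, 0.0, 0.0, 1.0]] 43.74032657564323
wrist [[0.229, -0.94, -0.255, 0.191], [-0.974, -0.22, -0.061, -0.52], [0.001, 0.262, -0.965, 0.373], [0.0, 0.0, 0.0, 1.0]] 63.81583662254354
[ 0.12574773 -0.53494329  0.20415292] [-3.11933761e+00 -3.61492043e-01 -5.59117573e-06] [[ 0.973  0.229 -0.   ]
 [ 0.229 -0.973  0.001]
 [ 0.    -0.001 -1.   ]] 0.0862177742579007 0.15 [ 1.03882004 -0.30102641  0.15275359]
```

View pics/scene_0.png

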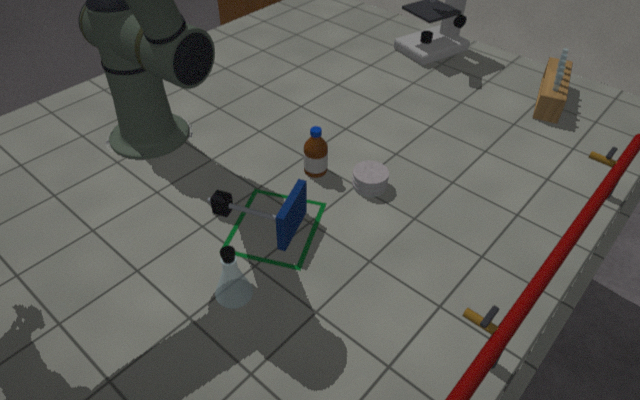

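View pics/side_0.png

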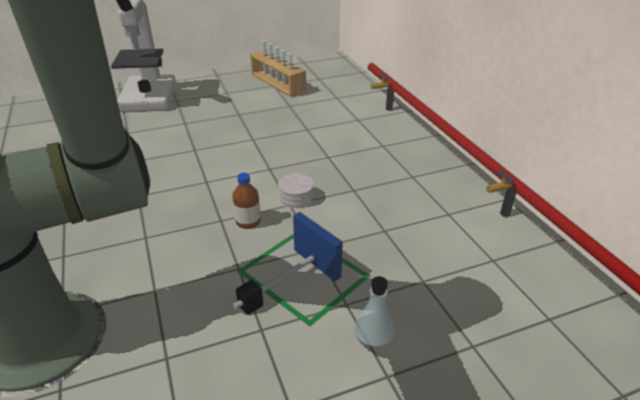

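```bash
python3 - <<'E'
from h import *
for n in ['scene','side']:
    d=np.load(f'{n}_0.npz'); P=pts(d); hsv=cv2.cvtColor(d['img'],cv2.COLOR_RGB2HSV)
    ok=d['depth']>0
    g=cv2.inRange(hsv,(40,90,40),(85,255,255))>0
    b=cv2.inRange(hsv,(98,120,40),(125,255,255))>0
    for nm,m in [('green',g&ok),('blue',b&ok)]:
        k,l,st,c=cv2.connectedComponentsWithStats(m.astype(np.uint8))
        for i in range(1,k):
            if st[i,4]>60:
                q=P[l==i]; print(n,nm,st[i].tolist(),'min',np.percentile(q,2,axis=0).round(3),'max',np.percentile(q,98,axis=0).round(3),'rect',cv2.minAreaRect(q[:,:2].astype(np.float32)))
E
```

```text
scene green [245, 189, 43, 19, 171] min [ 0.381 -0.017 -0.003] max [0.454 0.068 0.004] rect ((0.4550364315509796, 0.016002632677555084), (0.12681815028190613, 0.10564056783914566), 22.79631996154785)
scene green [234, 200, 92, 70, 626] min [ 0.504 -0.132 -0.003] max [0.626 0.107 0.003] rect ((0.5668677091598511, -0.042392194271087646), (0.31022146344184875, 0.1353369802236557), 88.0311508178711)
scene green [223, 212, 23, 36, 173] min [ 0.418 -0.201 -0.003] max [ 0.565 -0.039  0.13 ] rect ((0.48208388686180115, -0.13011613488197327), (0.03814660757780075, 0.22539857029914856), 41.54597473144531)
scene blue [310, 126, 11, 11, 99] min [0.432 0.176 0.114] max [0.456 0.198 0.131] rect ((0.44375845789909363, 0.1880609691143036), (0.024401217699050903, 0.026580994948744774), 58.89694595336914)
scene blue [276, 180, 30, 71, 1249] min [ 0.524 -0.063  0.007] max [0.574 0.053 0.101] rect ((0.5449203252792358, -0.0039005205035209656), (0.020898688584566116, 0.12729577720165253), 20.842893600463867)
side green [238, 234, 56, 53, 298] min [ 0.383 -0.053 -0.001] max [0.522 0.103 0.05 ] rect ((0.43273383378982544, 0.04206710308790207), (0.21483266353607178, 0.0800647959113121), 53.662899017333984)
side green [265, 259, 105, 67, 680] min [ 0.423 -0.146 -0.002] max [ 0.625 -0.022  0.004] rect ((0.5247306823730469, -0.05754116177558899), (0.18320344388484955, 0.12695792317390442), 25.024015426635742)
side blue [238, 173, 11, 11, 105] min [0.43  0.176 0.117] max [0.452 0.2   0.132] rect ((0.4421677887439728, 0.18905776739120483), (0.026944728568196297, 0.022511281073093414), 73.27873992919922)
side blue [294, 213, 48, 67, 1824] min [ 0.513 -0.063  0.007] max [0.568 0.051 0.102] rect ((0.5411297082901001, -0.0028026849031448364), (0.017942236736416817, 0.13131317496299744), 21.333131790161133)
```

```bash
python3 - <<'E'
from h import *
G=[];B=[];K=[]
for n in ['scene','side']:
    d=np.load(f'{n}_0.npz'); P=pts(d); hsv=cv2.cvtColor(d['img'],cv2.COLOR_RGB2HSV)
    ok=d['depth']>0
    g=(cv2.inRange(hsv,(40,90,40),(85,255,255))>0)&ok&(abs(P[...,2])<.008)
    b=(cv2.inRange(hsv,(98,120,20),(125,255,255))>0)&ok&(P[...,0]>.49)&(P[...,1]<.12)&(P[...,2]<.12)
    k=(d['img'].max(-1)<45)&ok&(P[...,2]<.08)&(P[...,2]>.012)&(P[...,0]>.3)&(P[...,0]<.48)&(abs(P[...,1])<.15)
    for L,m in((G,g),(B,b),(K,k)): L.append(P[m])
    for nm,m in(('g',g),('b',b),('k',k)):
        q=P[m][:,:2].astype(np.float32); r=cv2.minAreaRect(q); print(n,nm,len(q),r,cv2.boxPoints(r).round(3).tolist(),P[m].mean(0).round(3))
    # bystanders
    m=ok&(P[...,2]>.02)&(P[...,2]<.15)&(P[...,0]>.3)&(P[...,0]<.75)&(abs(P[...,1])<.35)
    kk,l,st,c=cv2.connectedComponentsWithStats(m.astype(np.uint8))
    for i in range(1,kk):
        if st[i,4]>150: q=P[l==i]; print('  obj',st[i].tolist(),np.percentile(q,3,axis=0).round(3),np.percentile(q,97,axis=0).round(3))
for nm,L in(('G',G),('B',B)):
    q=np.vstack(L)[:,:2].astype(np.float32); r=cv2.minAreaRect(q); print(nm,r,cv2.boxPoints(r).round(3).tolist())
E
```

```text
scene g 955 ((0.505556046962738, -0.018400996923446655), (0.18476814031600952, 0.21648240089416504), 25.490964889526367) [[0.37599998712539673, 0.03999999910593033], [0.4690000116825104, -0.15600000321865082], [0.6359999775886536, -0.07599999755620956], [0.5419999957084656, 0.11900000274181366]] [ 0.521 -0.027 -0.   ]
scene b 1249 ((0.5449203252792358, -0.0039005205035209656), (0.020898688584566116, 0.12729577720165253), 20.842893600463867) [[0.5130000114440918, 0.052000001072883606], [0.5580000281333923, -0.06700000166893005], [0.5770000219345093, -0.05999999865889549], [0.5320000052452087, 0.05900000035762787]] [ 0.554 -0.015  0.066]
scene k 378 ((0.3821558952331543, -0.06785836815834045), (0.03933681920170784, 0.03697838634252548), 20.052867889404297) [[0.3569999933242798, -0.05700000002980232], [0.3700000047683716, -0.09200000017881393], [0.40700000524520874, -0.07800000160932541], [0.39399999380111694, -0.04399999976158142]] [ 0.387 -0.071  0.039]
  obj [304, 126, 24, 47, 875] [0.428 0.16  0.024] [0.472 0.204 0.13 ]
  obj [352, 160, 37, 31, 902] [0.542 0.196 0.023] [0.62  0.275 
[... 1296 characters left out ...]
757] [ 0.36  -0.083  0.023] [0.569 0.05  0.101]
  obj [357, 276, 37, 64, 1447] [ 0.549 -0.235  0.021] [ 0.596 -0.195  0.131]
G ((0.505556046962738, -0.018400996923446655), (0.18476814031600952, 0.21648240089416504), 25.490964889526367) [[0.37599998712539673, 0.03999999910593033], [0.4690000116825104, -0.15600000321865082], [0.6359999775886536, -0.07599999755620956], [0.5419999957084656, 0.11900000274181366]]
B ((0.5431785583496094, -0.0022329017519950867), (0.022179434075951576, 0.13174623250961304), 21.34787368774414) [[0.5090000033378601, 0.054999999701976776], [0.5569999814033508, -0.06800000369548798], [0.5770000219345093, -0.05999999865889549], [0.5299999713897705, 0.06300000101327896]]
```

Emit:
step_arm --motion '[{"twist":[0,0,-7.8],"dp":[0,0,-0.02],"gripper":1},{"twist":[0,0,0],"dp":[0.045,-0.025,0],"gripper":1},{"twist":[0,0,0],"dp":[0.05,-0.028,0],"gripper":1},{"twist":[0,0,0],"dp":[0.05,-0.028,0],"gripper":1},{"twist":[0,0,0],"dp":[0.05,-0.028,0],"gripper":1},{"twist":[0,0,0],"dp":[0.05,-0.028,0],"gripper":1},{"twist":[0,0,0],"dp":[0.05,-0.028,0],"gripper":1},{"twist":[0,0,0],"dp":[0.05,-0.028,0],"gripper":1}]'

```text
t: 1.15
tool_pos: [0.3827, -0.2242, 0.2236]
orientation: [-3.088, -0.565, -0.002]
ft_force: [1.1, 0.4, -0.4]
width: 0.0001
```

```bash
cat >> h.py <<'E'
def rel(target):
    s=env.sense(); M=R.from_rotvec(s['orientation']).as_matrix(); print('t',s['t'],'pos',s['tool_pos'].round(4),'F',np.round(s['ft_force'],2),'w',round(float(s['width']),4)); print(M.round(3)); print('dp tool',(M.T@(np.array(target)-s['tool_pos'])).round(4)); return M
E
python3 -c "
from h import *
rel([.516,-.0615,.2])"
```

```text
t 1.15 pos [ 0.3827 -0.2242  0.2236] F [ 1.13  0.42 -0.4 ] w 0.0001
[[ 0.935  0.354  0.001]
 [ 0.354 -0.935  0.002]
 [ 0.002 -0.002 -1.   ]]
dp tool [ 0.1823 -0.1049  0.0242]
```

Emit:
step_arm --motion '[{"twist":[0,0,0],"dp":[0.05,-0.028,0],"gripper":1},{"twist":[0,0,0],"dp":[0.05,-0.028,0],"gripper":1},{"twist":[0,0,0],"dp":[0.05,-0.028,0],"gripper":1},{"twist":[0,0,0],"dp":[0.03,-0.02,0],"gripper":1},{"twist":[10,0,0],"dp":[0,0,0],"gripper":1},{"twist":[10,0,0],"dp":[0,0,0],"gripper":1},{"twist":[10,0,0],"dp":[0,0,0],"gripper":1},{"twist":[0,0,0],"dp":[0,0,0],"gripper":1}]'

```text
t: 2.15
tool_pos: [0.5199, -0.0485, 0.2224]
orientation: [-2.558, -0.49, 0.132]
ft_force: [1.2, -0.6, -0.6]
width: 0.0002
```

```bash
python3 -c "
from h import *
rel([.516,-.0615,.08])"
```

```text
t 2.15 pos [ 0.5199 -0.0485  0.2224] F [ 1.24 -0.56 -0.62] w 0.0002
[[ 0.93   0.317 -0.188]
 [ 0.368 -0.795  0.481]
 [ 0.003 -0.517 -0.856]]
dp tool [-0.0089  0.0826  0.1164]
```

Emit:
step_arm --motion '[{"twist":[0,0,0],"dp":[-0.004,0.02,0.028],"gripper":1},{"twist":[0,0,0],"dp":[-0.004,0.02,0.028],"gripper":1},{"twist":[0,0,0],"dp":[-0.003,0.02,0.028],"gripper":1},{"twist":[0,0,0],"dp":[0,0.02,0.028],"gripper":1},{"twist":[0,0,0],"dp":[0,0.006,0.008],"gripper":1},{"twist":[0,0,0],"dp":[0,0,0],"gripper":1}]'

```text
t: 2.9
tool_pos: [0.5174, -0.0626, 0.0764]
orientation: [-2.57, -0.5, 0.12]
ft_force: [0.3, -0.5, 0.1]
width: -0.0001
```

```bash
python3 -c "
from h import *
rel([.516,-.0615,.08]);grab('scene','1');grab('side','1')"
```

```text
t 2.9 pos [ 0.5174 -0.0626  0.0764] F [ 0.29 -0.47  0.11] w -0.0001
[[ 0.928  0.327 -0.179]
 [ 0.372 -0.8    0.472]
 [ 0.011 -0.504 -0.864]]
dp tool [-0.0008 -0.0031 -0.0024]
```

View pics/side_1.png

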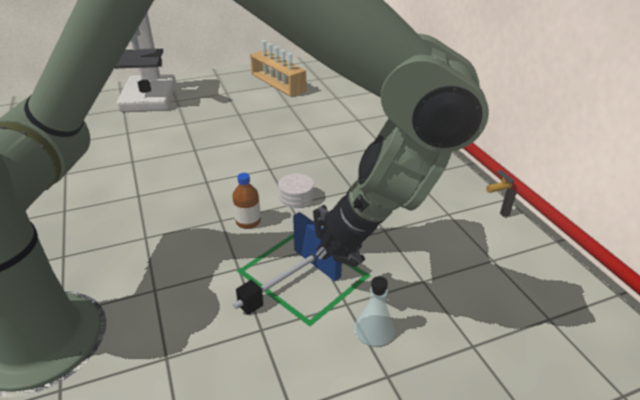

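View pics/scene_1.png

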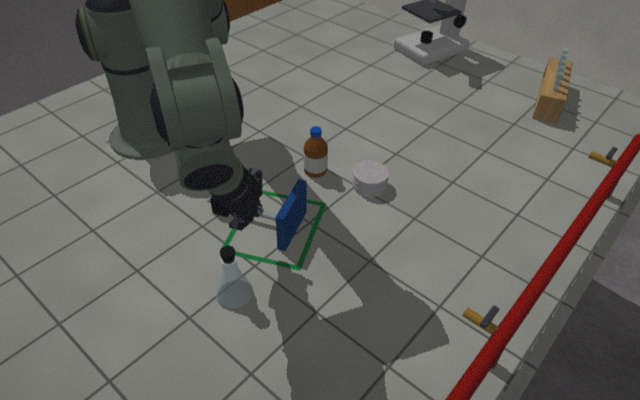

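The finger is just behind the plate on its rod side (side view, about (325,248)), clear of the flask and the rod. Now I'll push slowly along the plate normal.

Emit:
step_arm --motion '[{"twist":[0,0,0],"dp":[0.01,0,0],"gripper":1},{"twist":[0,0,0],"dp":[0.008,0,0],"gripper":1},{"twist":[0,0,0],"dp":[0.006,0,0],"gripper":1},{"twist":[0,0,0],"dp":[0.005,0,0],"gripper":1},{"twist":[0,0,0],"dp":[0.005,0,0],"gripper":1},{"twist":[0,0,0],"dp":[0.005,0,0],"gripper":1}]'

```text
t: 3.75
tool_pos: [0.5585, -0.0478, 0.0802]
orientation: [-2.574, -0.503, 0.113]
ft_force: [-0.1, -0.3, 0.0]
width: 0.0001
```

```bash
python3 -c "
from h import *
rel([.516,-.0615,.08]);grab('scene','2')"
```

```text
t 3.75 pos [ 0.5585 -0.0478  0.0802] F [-0.1  -0.32  0.02] w 0.0001
[[ 0.928  0.33  -0.174]
 [ 0.372 -0.801  0.469]
 [ 0.016 -0.5   -0.866]]
dp tool [-0.0445 -0.003   0.0012]
```

View pics/scene_2.png

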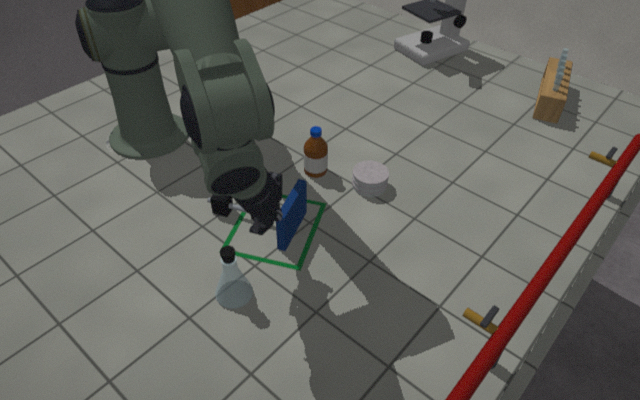

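Emit:
step_arm --motion '[{"twist":[0,0,0],"dp":[0.006,0,0],"gripper":1},{"twist":[0,0,0],"dp":[0.006,0,0],"gripper":1},{"twist":[0,0,0],"dp":[0.006,0,0],"gripper":1}]'

```text
t: 4.18
tool_pos: [0.5765, -0.0406, 0.0804]
orientation: [-2.573, -0.502, 0.113]
ft_force: [0.4, -1.4, -0.7]
width: -0.0002
```

```bash
python3 -c "
from h import *
rel([.516,-.0615,.08]);grab('scene','3')"
```

```text
t 4.175 pos [ 0.5765 -0.0406  0.0804] F [ 0.38 -1.37 -0.67] w -0.0002
[[ 0.928  0.33  -0.173]
 [ 0.372 -0.801  0.47 ]
 [ 0.016 -0.5   -0.866]]
dp tool [-0.0639 -0.003   0.001 ]
```

View pics/scene_3.png

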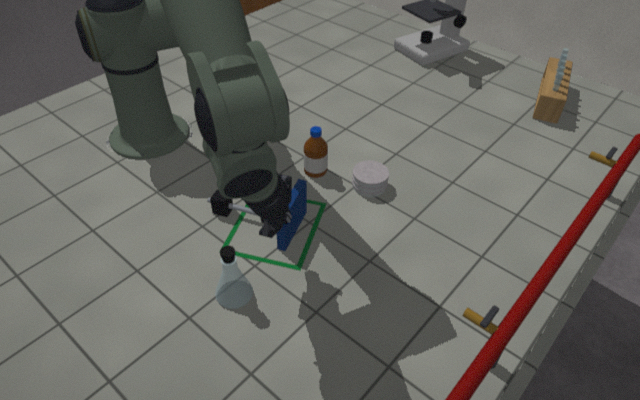

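```bash
python3 -c "
from h import *
grab('side','3');grab('wrist','3')
for n,c in (('side','3'),('scene','3')):
    d=np.load(f'{n}_{c}.npz');P=pts(d);hsv=cv2.cvtColor(d['img'],cv2.COLOR_RGB2HSV)
    b=(cv2.inRange(hsv,(98,120,20),(125,255,255))>0)&(P[...,0]>.49)&(P[...,1]<.12)&(P[...,2]<.12)&(d['depth']>0)
    q=P[b];print(n,len(q),q.min(0).round(3),q.max(0).round(3),cv2.minAreaRect(q[:,:2].astype(np.float32)))
    T=np.array(d['world_from_camera']);p=np.linalg.inv(T)@np.array([*env.sense()['tool_pos'],1]);f=200/np.tan(np.radians(float(d['vertical_fov']))/2)
    u,v=f*p[0]/p[2]+d['cx'],f*p[1]/p[2]+d['cy'];print('tcp px',u,v,'depth',p[2],'seen',d['depth'][int(v),int(u)])
    x0,y0=int(u)-60,int(v)-60;im=cv2.resize(d['img'][y0:y0+120,x0:x0+160,::-1],None,fx=5,fy=5,interpolation=cv2.INTER_CUBIC)
    im=cv2.convertScaleAbs(im,alpha=1.6);cv2.circle(im,(300,300),6,(0,0,255),2);cv2.imwrite(f'pics/z{n}.png',im)
"
```

```text
side 1813 [ 0.511 -0.065  0.001] [0.573 0.056 0.104] ((0.5421180129051208, -0.0025361180305480957), (0.020572852343320847, 0.12971222400665283), 21.340496063232422)
tcp px 339.6795816867178 243.1473920153963 depth 0.9957505113497619 seen 0.9662535
scene 920 [ 0.513 -0.207  0.001] [0.591 0.059 0.119] ((0.5710863471031189, -0.06999662518501282), (0.04180403798818588, 0.2727483808994293), 16.416566848754883)
tcp px 290.09602900170205 221.09613059737438 depth 1.042787025962714 seen 1.0147905
```

View pics/zside.png

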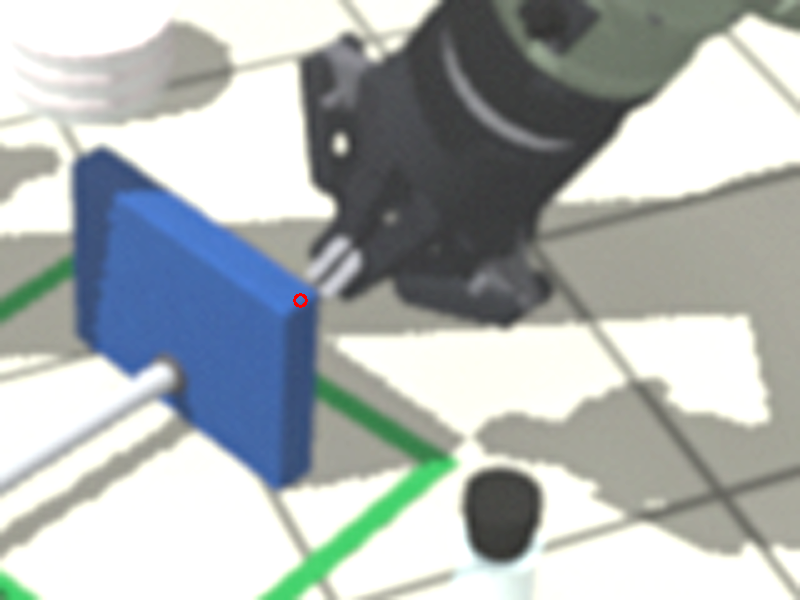

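View pics/zscene.png

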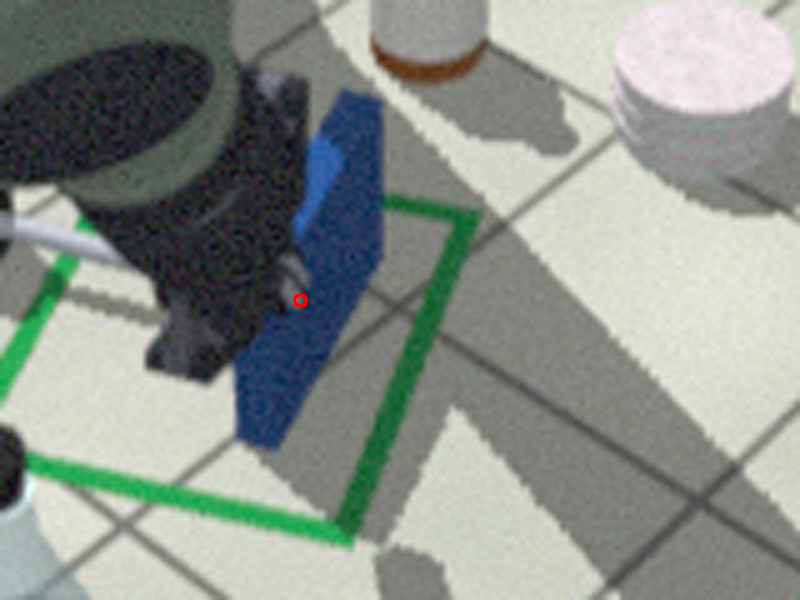

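```bash
python3 -c "
from h import *
print(env.grasp_offset)
s=env.sense();M=R.from_rotvec(s['orientation']).as_matrix()
for n,pp in (('side',[(342,236),(344,237),(346,235),(345,233),(348,230)]),('scene',[(289,214),(290,216),(289,218),(287,216)])):
    d=np.load(f'{n}_3.npz');P=pts(d)
    for u,v in pp: print(n,u,v,d['img'][v,u],P[v,u].round(3),'tool',(M.T@(P[v,u]-s['tool_pos'])).round(3))
"
```

```text
0.0187
side 342 236 [127 128 132] [ 0.572 -0.058  0.115] tool [-0.01  -0.004 -0.037]
side 344 237 [73 73 75] [ 0.575 -0.063  0.115] tool [-0.009 -0.    -0.04 ]
side 346 235 [69 70 73] [ 0.576 -0.068  0.124] tool [-0.01   0.    -0.051]
side 345 233 [128 129 133] [ 0.574 -0.067  0.129] tool [-0.011 -0.004 -0.054]
side 348 230 [69 70 72] [ 0.577 -0.075  0.142] tool [-0.012 -0.003 -0.069]
scene 289 214 [67 68 73] [ 0.592 -0.059  0.125] tool [ 0.009 -0.002 -0.05 ]
scene 290 216 [64 66 72] [ 0.591 -0.055  0.116] tool [ 0.009 -0.001 -0.04 ]
scene 289 218 [49 50 50] [ 0.593 -0.06   0.114] tool [ 0.009  0.003 -0.041]
scene 287 216 [49 51 56] [ 0.596 -0.068  0.129] tool [ 0.009  0.004 -0.059]
```

View pics/wrist_3.png

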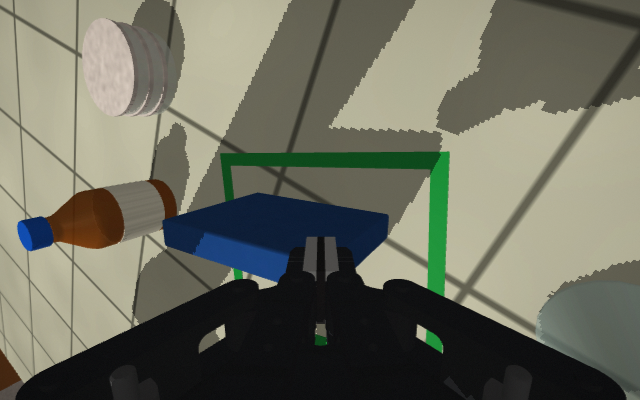

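The reported TCP sits inside the plate, yet the real fingertip (light pads, zoomed side view about (330,270)) is above its top edge. The tip seems to be about 30 mm short of the reported TCP. I'll back off and measure it.

Emit:
step_arm --motion '[{"twist":[0,0,0],"dp":[-0.02,0,0],"gripper":1},{"twist":[0,0,0],"dp":[-0.03,0,0],"gripper":1},{"twist":[0,0,0],"dp":[-0.025,0,0],"gripper":1},{"twist":[0,0,0],"dp":[0,0,0],"gripper":1}]'

```text
t: 4.82
tool_pos: [0.5047, -0.0691, 0.0789]
orientation: [-2.573, -0.504, 0.113]
ft_force: [0.2, -0.3, -0.0]
width: -0.0003
```

```bash
python3 -c "
from h import *
s=env.sense();M=R.from_rotvec(s['orientation']).as_matrix();rel([0,0,0])
for n in ('side','scene','wrist'):
    d=grab(n,'4');P=pts(d)
    Q=(P-s['tool_pos'])@M
    m=(abs(Q[...,0])<.016)&(abs(Q[...,1])<.02)&(Q[...,2]>-.09)&(Q[...,2]<.02)&(d['depth']>0)
    q=Q[m];i=np.argsort(q[:,2]); print(n,m.sum(),q[i[::-1][:12]].round(3).tolist() if m.sum() else '')
    T=np.array(d['world_from_camera']);p=np.linalg.inv(T)@np.array([*s['tool_pos'],1]);f=200/np.tan(np.radians(float(d['vertical_fov']))/2)
    u,v=f*p[0]/p[2]+d['cx'],f*p[1]/p[2]+d['cy']
    x0,y0=max(0,int(u)-80),max(0,int(v)-60);im=cv2.resize(d['img'][y0:y0+120,x0:x0+160,::-1],None,fx=5,fy=5,interpolation=cv2.INTER_CUBIC)
    im=cv2.convertScaleAbs(im,alpha=1.6);cv2.circle(im,(int((u-x0)*5),int((v-y0)*5)),6,(0,0,255),2);cv2.imwrite(f'pics/z4{n}.png',im)
"
```

```text
t 4.825 pos [ 0.5047 -0.0691  0.0789] F [ 0.22 -0.28 -0.01] w -0.0003
[[ 0.928  0.331 -0.174]
 [ 0.373 -0.8    0.469]
 [ 0.016 -0.5   -0.866]]
dp tool [-0.4436 -0.1827  0.1885]
side 258 [[-0.006, 0.007, -0.028], [-0.01, -0.001, -0.03], [-0.01, -0.005, -0.031], [-0.01, 0.004, -0.031], [-0.01, -0.003, -0.033], [-0.011, 0.001, -0.033], [-0.01, 0.007, -0.033], [-0.006, 0.007, -0.033], [-0.011, 0.0, -0.035], [-0.006, -0.009, -0.035], [-0.011, 0.003, -0.035], [-0.007, 0.01, -0.035]]
scene 145 [[0.01, 0.002, -0.031], [0.01, 0.008, -0.031], [0.01, -0.004, -0.033], [0.006, 0.008, -0.033], [0.01, 0.007, -0.034], [0.006, 0.013, -0.035], [0.011, 0.001, -0.035], [0.01, 0.005, -0.035], [0.01, -0.001, -0.035], [0.009, 0.008, -0.036], [0.006, 0.011, -0.037], [0.01, -0.003, -0.037]]
wrist 5760 [[0.012, -0.003, -0.03], [0.012, -0.004, -0.03], [0.012, 0.005, -0.03], [0.012, 0.006, -0.031], [0.012, 0.002, -0.031], [0.012, 0.001, -0.031], [0.012, -0.005, -0.031], [0.012, -0.002, -0.031], [0.012, 0.003, -0.031], [0.013, 0.004, -0.031], [0.013, -0.004, -0.031], [0.013, 0.001, -0.031]]
```

View pics/z4side.png

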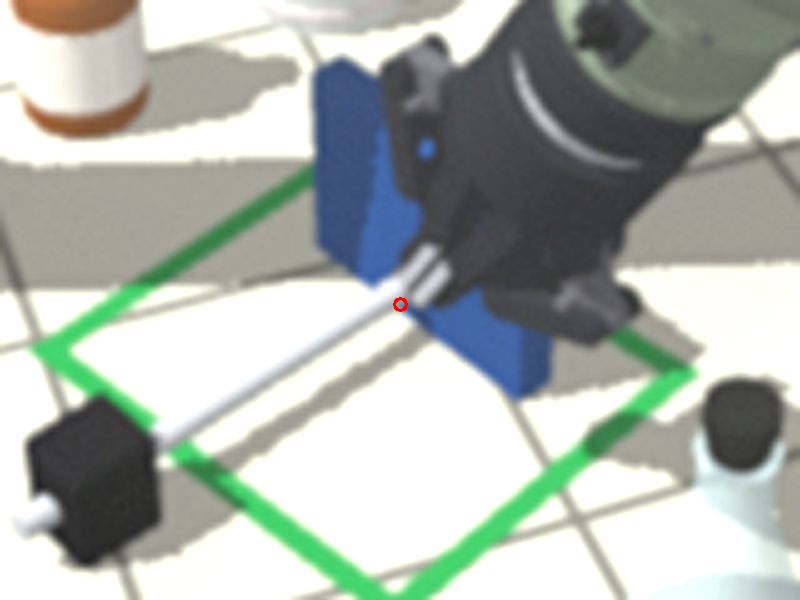

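```bash
python3 -c "
from h import *
s=env.sense();M=R.from_rotvec(s['orientation']).as_matrix();rel([.5075,-.05,.048])
n_=np.array([.9336,.3584,0]);l=np.array([-.3584,.9336,0]);c=np.array([.543,-.003,0])
for n in ('side','scene','wrist'):
    d=np.load(n+'_4.npz');P=pts(d)
    Q=(P-s['tool_pos'])@M; L=(P-c)@l
    m=(abs(Q[...,0])<.05)&(abs(Q[...,1])<.09)&(Q[...,2]>-.2)&(Q[...,2]<-.03)&(d['depth']>0)&(P[...,2]>.105)&(d['img'].max(-1)<110)
    for a in np.arange(-.2,-.03,.02):
        k=m&(Q[...,2]>=a)&(Q[...,2]<a+.02)
        if k.any(): print(n,round(a,2),'ty',Q[k][:,1].min().round(3),Q[k][:,1].max().round(3),'tx',Q[k][:,0].min().round(3),Q[k][:,0].max().round(3),'lat max',L[k].max().round(3))
"
```

```text
t 4.975 pos [ 0.5066 -0.0687  0.0788] F [0.27 0.65 0.09] w -0.0002
[[ 0.927  0.333 -0.173]
 [ 0.375 -0.8    0.468]
 [ 0.018 -0.499 -0.867]]
dp tool [0.0073 0.0007 0.0353]
side -0.2 ty -0.035 0.038 tx -0.041 0.011 lat max -0.111
side -0.18 ty -0.034 0.038 tx -0.041 -0.004 lat max -0.1
side -0.16 ty -0.04 0.042 tx -0.039 0.005 lat max -0.085
side -0.14 ty -0.059 0.06 tx -0.023 0.008 lat max -0.057
side -0.12 ty -0.06 0.062 tx -0.021 0.01 lat max -0.053
side -0.1 ty -0.048 0.049 tx -0.02 0.008 lat max -0.055
side -0.08 ty -0.033 0.033 tx -0.016 0.006 lat max -0.057
side -0.06 ty -0.013 0.014 tx -0.014 0.001 lat max -0.059
side -0.04 ty -0.011 0.011 tx -0.013 -0.008 lat max -0.057
scene -0.2 ty -0.034 0.039 tx -0.026 0.036 lat max -0.116
scene -0.18 ty -0.027 0.04 tx -0.014 0.036 lat max -0.107
scene -0.16 ty -0.024 0.042 tx -0.016 0.035 lat max -0.106
scene -0.14 ty -0.058 0.063 tx -0.015 0.017 lat max -0.058
scene -0.12 ty -0.059 0.063 tx -0.015 0.016 lat max -0.053
scene -0.1 ty -0.051 0.049 tx -0.011 0.015 lat max -0.053
scene -0.08 ty -0.032 0.035 tx -0.007 0.011 lat max -0.06
scene -0.06 ty -0.012 0.015 tx -0.005 0.009 lat max -0.061
scene -0.04 ty -0.012 0.014 tx 0.001 0.009 lat max -0.058
wrist -0.14 ty -0.018 0.05 tx 0.013 0.021 lat max -0.093
wrist -0.12 ty -0.062 0.063 tx -0.007 0.02 lat max -0.051
wrist -0.1 ty -0.051 0.053 tx -0.009 0.018 lat max -0.053
wrist -0.08 ty -0.035 0.037 tx -0.012 0.014 lat max -0.057
wrist -0.06 ty -0.013 0.014 tx 0.006 0.011 lat max -0.057
wrist -0.04 ty -0.013 0.014 tx 0.006 0.011 lat max -0.056
```

Emit:
step_arm --motion '[{"twist":[0,0,0],"dp":[0.003,0,0.012],"gripper":1},{"twist":[0,0,0],"dp":[0.003,0,0.012],"gripper":1},{"twist":[0,0,0],"dp":[0.001,0,0.01],"gripper":1},{"twist":[0,0,0],"dp":[0.01,0,0],"gripper":1},{"twist":[0,0,0],"dp":[0.008,0,0],"gripper":1},{"twist":[0,0,0],"dp":[0.006,0,0],"gripper":1},{"twist":[0,0,0],"dp":[0.004,0,0],"gripper":1},{"twist":[0,0,0],"dp":[0.004,0,0],"gripper":1}]'

```text
t: 5.98
tool_pos: [0.5403, -0.0349, 0.0475]
orientation: [-2.574, -0.511, 0.112]
ft_force: [-1.0, -0.2, 2.0]
width: -0.0001
```

```bash
cat >> h.py <<'E'
def zoom(n,tag,c=(.54,-.02,.06)):
    d=grab(n,tag);T=np.array(d['world_from_camera']);p=np.linalg.inv(T)@np.array([*c,1]);f=200/np.tan(np.radians(float(d['vertical_fov']))/2)
    u,v=f*p[0]/p[2]+d['cx'],f*p[1]/p[2]+d['cy'];x0,y0=max(0,int(u)-100),max(0,int(v)-75)
    im=cv2.resize(d['img'][y0:y0+150,x0:x0+200,::-1],None,fx=4,fy=4,interpolation=cv2.INTER_CUBIC);cv2.imwrite(f'pics/z{n}_{tag}.png',cv2.convertScaleAbs(im,alpha=1.5))
E
python3 -c "
from h import *
rel([.5075,-.05,.048]);zoom('side','5')"
```

```text
t 5.975 pos [ 0.5403 -0.0349  0.0475] F [-0.95 -0.17  1.97] w -0.0001
[[ 0.926  0.336 -0.174]
 [ 0.378 -0.799  0.467]
 [ 0.018 -0.498 -0.867]]
dp tool [-0.036   0.0009 -0.0018]
```

View pics/zside_5.png

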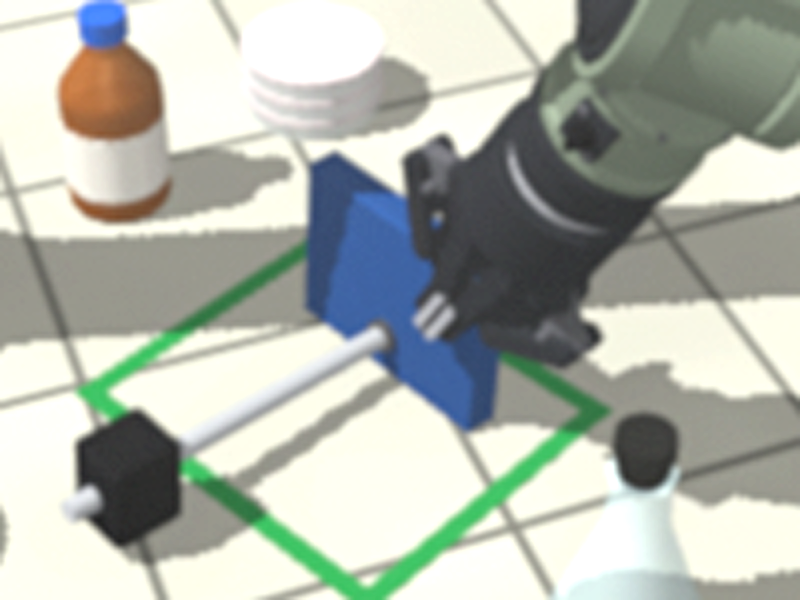

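Contact has started: the tip is against the plate at about (435,320) in the zoom, with roughly 1–2 N. The plate is still upright, so I'll keep pushing slowly.

Emit:
step_arm --motion '[{"twist":[0,0,0],"dp":[0.004,0,0],"gripper":1},{"twist":[0,0,0],"dp":[0.004,0,0],"gripper":1},{"twist":[0,0,0],"dp":[0.004,0,0],"gripper":1},{"twist":[0,0,0],"dp":[0.004,0,0],"gripper":1}]'

```text
t: 6.52
tool_pos: [0.5568, -0.0285, 0.0481]
orientation: [-2.574, -0.511, 0.11]
ft_force: [-0.5, 0.5, -0.1]
width: 0.0001
```

```bash
python3 -c "
from h import *
rel([.5075,-.05,.048]);zoom('side','6')"
```

```text
t 6.525 pos [ 0.5568 -0.0285  0.0481] F [-0.54  0.54 -0.14] w 0.0001
[[ 0.926  0.336 -0.172]
 [ 0.377 -0.799  0.468]
 [ 0.019 -0.498 -0.867]]
dp tool [-0.0537  0.0007 -0.0014]
```

View pics/zside_6.png

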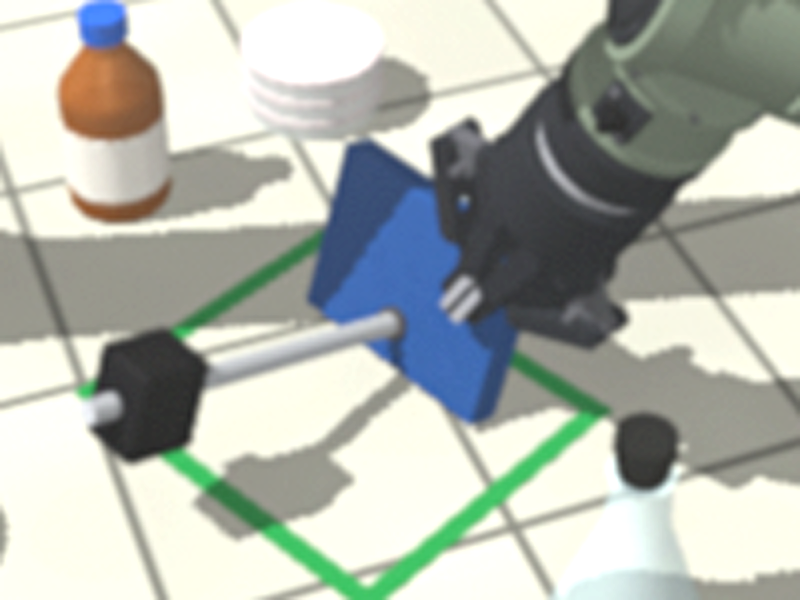

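The stand is tipping as planned: the clamp has lifted to about (150,395) and the rod is at roughly 12–15°. I'll continue.

Emit:
step_arm --motion '[{"twist":[0,0,0],"dp":[0.004,0,0],"gripper":1},{"twist":[0,0,0],"dp":[0.004,0,0],"gripper":1},{"twist":[0,0,0],"dp":[0.004,0,0],"gripper":1}]'

```text
t: 6.95
tool_pos: [0.5691, -0.0235, 0.0483]
orientation: [-2.574, -0.511, 0.109]
ft_force: [-0.1, 0.2, 0.7]
width: 0.0001
```

```bash
python3 -c "
from h import *
rel([.5075,-.05,.048]);zoom('side','7')"
```

```text
t 6.95 pos [ 0.5691 -0.0235  0.0483] F [-0.13  0.15  0.68] w 0.0001
[[ 0.926  0.336 -0.172]
 [ 0.377 -0.799  0.468]
 [ 0.02  -0.498 -0.867]]
dp tool [-0.067   0.0006 -0.0016]
```

View pics/zside_7.png

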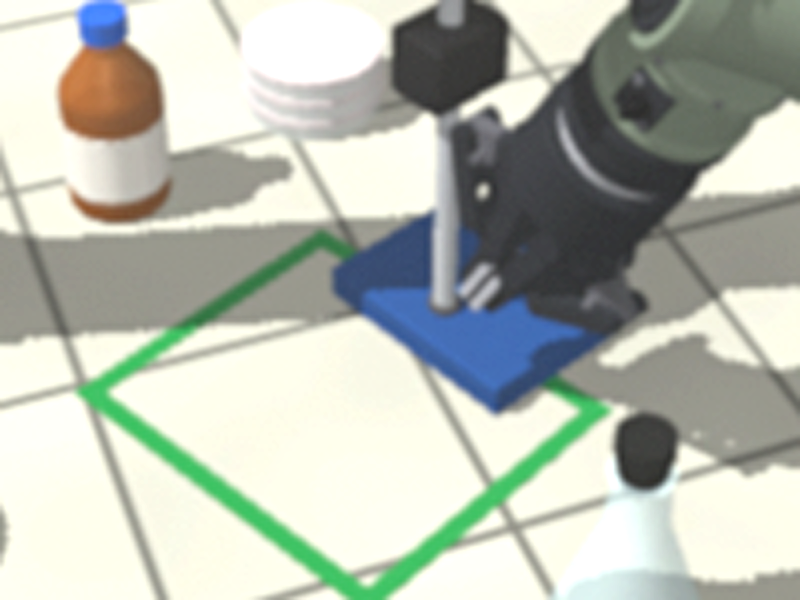

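The side view shows the stand upright: foot flat around (490,330) and rod vertical at x≈445. The finger is clear to the right of the rod. Now I'll retract and go round to the toe side.

Emit:
step_arm --motion '[{"twist":[0,0,0],"dp":[-0.003,0.01,-0.03],"gripper":1},{"twist":[0,0,0],"dp":[0,0,-0.05],"gripper":1},{"twist":[0,0,0],"dp":[0,0,-0.05],"gripper":1},{"twist":[0,0,0],"dp":[0.05,0,0],"gripper":0.5},{"twist":[0,0,0],"dp":[0.055,0,0],"gripper":0},{"twist":[0,0,0],"dp":[0.055,0,0],"gripper":0},{"twist":[0,0,0],"dp":[0,0,0],"gripper":0}]'

```text
t: 7.88
tool_pos: [0.7403, -0.0367, 0.1602]
orientation: [-2.574, -0.509, 0.108]
ft_force: [0.7, 0.1, -0.2]
width: 0.0725
```

```bash
python3 - <<'E'
from h import *
rel([.679,.049,.2])
for n in('side','scene'):
    d=grab(n,'8');P=pts(d);hsv=cv2.cvtColor(d['img'],cv2.COLOR_RGB2HSV)
    b=(cv2.inRange(hsv,(98,120,20),(125,255,255))>0)&(P[...,0]>.47)&(P[...,1]<.14)&(P[...,1]>-.13)&(P[...,2]<.05)&(P[...,2]>.015)&(d['depth']>0)
    q=P[b];r=cv2.minAreaRect(q[:,:2].astype(np.float32));print(n,len(q),np.median(q[:,2]),r,cv2.boxPoints(r).round(3).tolist())
E
```

```text
t 7.875 pos [ 0.7403 -0.0367  0.1602] F [ 0.73  0.07 -0.16] w 0.0725
[[ 0.927  0.335 -0.171]
 [ 0.376 -0.8    0.469]
 [ 0.02  -0.498 -0.867]]
dp tool [-0.0238 -0.1089  0.0161]
side 1528 0.02026700735698239 ((0.5980203151702881, 0.018944963812828064), (0.09892582893371582, 0.1296186000108719), 20.653430938720703) [[0.5289999842643738, 0.06199999898672104], [0.574999988079071, -0.05900000035762787], [0.6669999957084656, -0.024000000208616257], [0.6209999918937683, 0.09700000286102295]]
scene 1278 0.019412275938344326 ((0.5997649431228638, 0.01815631240606308), (0.09769988805055618, 0.12908528745174408), 21.47490692138672) [[0.531000018119812, 0.05999999865889549], [0.578000009059906, -0.05999999865889549], [0.6690000295639038, -0.024000000208616257], [0.621999979019165, 0.09600000083446503]]
```

View pics/scene_8.png

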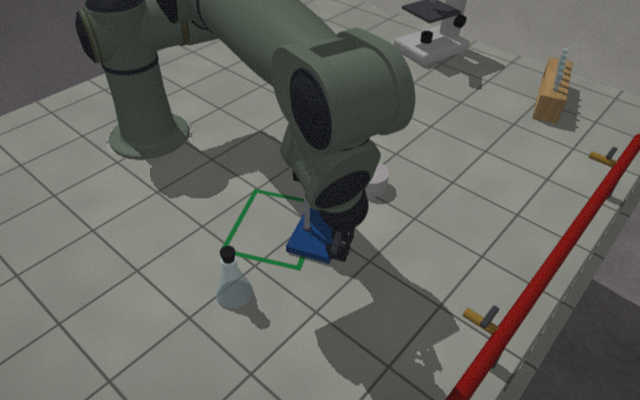

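View pics/side_8.png

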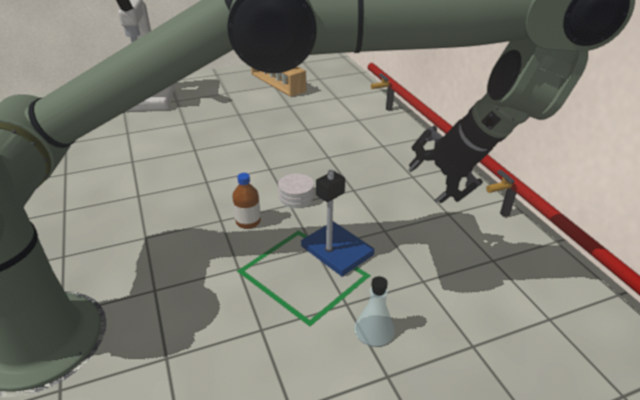

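Emit:
step_arm --motion '[{"twist":[-10,0,0],"dp":[0,0,0],"gripper":0},{"twist":[-10,0,0],"dp":[0,0,0],"gripper":0},{"twist":[-10,0,0],"dp":[0,0,0],"gripper":0},{"twist":[0,-10,0],"dp":[0,-0.03,0],"gripper":0},{"twist":[0,0,0],"dp":[0,-0.04,0],"gripper":0},{"twist":[0,0,0],"dp":[0,-0.03,0],"gripper":0},{"twist":[0,0,0],"dp":[0,0,0],"gripper":0}]'

```text
t: 8.85
tool_pos: [0.6733, 0.0494, 0.1451]
orientation: [3.038, 0.567, -0.304]
ft_force: [-0.4, -0.4, -0.3]
width: 0.0856
```

```bash
python3 - <<'E'
from h import *
c=np.array([.599,.0186,0]);n=np.array([.9336,.3584,0]);l=np.array([-.3584,.9336,0])
M=rel(c+.1*n+[0,0,.05])
s=env.sense();e=s['tool_pos']-c;print('n,l,z',(e@n).round(4),(e@l).round(4))
for k in('side','scene','wrist'):
    d=grab(k,'9');P=pts(d);Q=(P-s['tool_pos'])@M
    m=(abs(Q[...,0])<.03)&(abs(Q[...,1])<.08)&(Q[...,2]>-.12)&(Q[...,2]<.03)&(d['depth']>0)&(P[...,2]>.03)
    for sg in(-1,1):
        q=Q[m&(sg*Q[...,1]>0)]
        if len(q): i=np.argsort(-q[:,2])[:6];print(k,sg,q[i].round(3).tolist(),'ymax',abs(q[q[:,2]>-.06][:,1]).max() if (q[:,2]>-.06).any() else '')
E
```

```text
t 8.85 pos [0.6733 0.0494 0.1451] F [-0.35 -0.45 -0.31] w 0.0856
[[ 0.914  0.361 -0.185]
 [ 0.354 -0.933 -0.071]
 [-0.198 -0.001 -0.98 ]]
dp tool [0.0381 0.0022 0.0894]
n,l,z 0.0804 0.0021
side -1 [[0.003, -0.042, -0.041], [-0.001, -0.042, -0.041], [-0.009, -0.046, -0.041], [0.009, -0.043, -0.041], [0.003, -0.04, -0.042], [-0.011, -0.038, -0.043]] ymax 0.05596326336399664
side 1 [[0.007, 0.049, -0.039], [-0.004, 0.05, -0.04], [0.002, 0.051, -0.041], [0.01, 0.05, -0.041], [-0.008, 0.046, -0.041], [-0.009, 0.051, -0.042]] ymax 0.05961726147287536
scene -1 [[0.007, -0.041, -0.053], [0.013, -0.023, -0.105], [0.015, -0.019, -0.109], [0.011, -0.018, -0.11], [0.013, -0.017, -0.111], [0.014, -0.011, -0.117]] ymax 0.040508388188409496
scene 1 [[-0.0, 0.051, -0.039], [-0.004, 0.051, -0.039], [-0.006, 0.053, -0.04], [0.008, 0.051, -0.04], [0.006, 0.053, -0.041], [0.004, 0.054, -0.041]] ymax 0.06023352753897872
wrist -1 [[-0.001, -0.04, -0.04], [-0.009, -0.04, -0.04], [0.009, -0.04, -0.04], [0.007, -0.039, -0.04], [-0.0, -0.039, -0.04], [-0.006, -0.039, -0.04]] ymax 0.05339292034525985
wrist 1 [[0.005, 0.046, -0.04], [0.006, 0.046, -0.04], [0.002, 0.046, -0.04], [-0.005, 0.046, -0.04], [-0.001, 0.046, -0.04], [0.005, 0.046, -0.04]] ymax 0.06001223985116236
```

View pics/wrist_9.png

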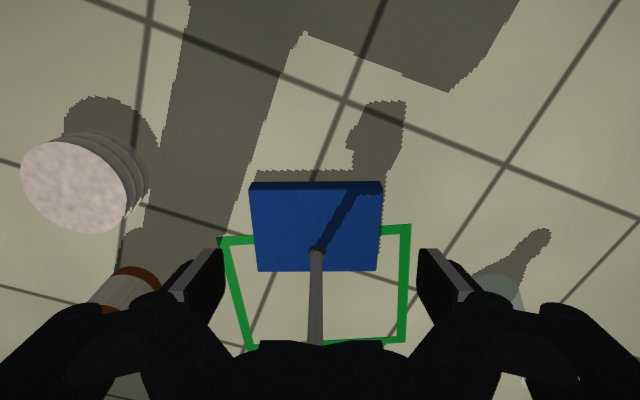

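View pics/side_9.png

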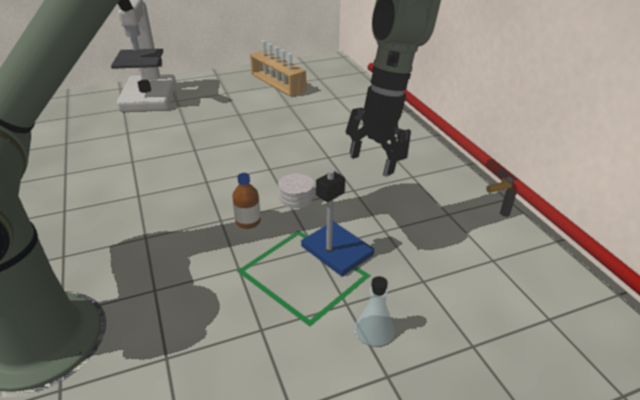

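Emit:
step_arm --motion '[{"twist":[0,0,0],"dp":[0.008,0,0.04],"gripper":0},{"twist":[0,0,0],"dp":[0.008,0,0.04],"gripper":0},{"twist":[0,0,0],"dp":[0.008,0,0.04],"gripper":0},{"twist":[0,0,0],"dp":[0.005,0,0.025],"gripper":0},{"twist":[0,0,0],"dp":[0,0,0],"gripper":0}]'

```text
t: 9.62
tool_pos: [0.6788, 0.0365, -0.0003]
orientation: [3.042, 0.542, -0.285]
ft_force: [-0.9, -1.1, 0.0]
width: 0.0853
```

```bash
cat > m.py <<'E'
from h import *
import sys
tag=sys.argv[1]
c=np.array([.599,.0186,0]);n=np.array([.9336,.3584,0]);l=np.array([-.3584,.9336,0])
M=rel(c+.08*n+[0,0,-.03])
s=env.sense();e=s['tool_pos']-c;print('n,l,z',(e@n).round(4),(e@l).round(4))
for k in('side','scene'):
    zoom(k,tag,(.6,0,.06));d=np.load(f'{k}_{tag}.npz');P=pts(d);Q=(P-s['tool_pos'])@M
    m=(abs(Q[...,0])<.02)&(abs(Q[...,1])<.065)&(Q[...,2]>-.08)&(Q[...,2]<-.02)&(d['depth']>0)&(P[...,2]>.004)&(d['img'].max(-1)<100)&(P[...,2]<.3)
    hsv=cv2.cvtColor(d['img'],cv2.COLOR_RGB2HSV)
    b=(cv2.inRange(hsv,(98,120,20),(125,255,255))>0)&(P[...,0]>.4)&(P[...,1]<.14)&(P[...,1]>-.13)&(P[...,2]<.05)&(P[...,2]>.015)&(d['depth']>0)
    m&=~b
    for sg in(-1,1):
        q=P[m&(sg*Q[...,1]>0)]
        if len(q): i=np.argsort(q[:,2])[:3];print(k,'tip',sg,q[i].round(3).tolist())
    q=P[b];r=cv2.minAreaRect(q[:,:2].astype(np.float32));ct=np.array(r[0])-[.5055,-.018];a=np.radians(25.5)
    E=np.array([[np.cos(a),np.sin(a)],[-np.sin(a),np.cos(a)]])
    print(k,len(q),r,'in place',(E@ct).round(4)); print((E@(cv2.boxPoints(r)-[.5055,-.018]).T).T.round(3).tolist())
E
python3 m.py 10
```

```text
t 9.625 pos [ 6.788e-01  3.650e-02 -3.000e-04] F [-0.92 -1.08  0.01] w 0.0853
[[ 0.922  0.346 -0.173]
 [ 0.339 -0.938 -0.07 ]
 [-0.187  0.006 -0.982]]
dp tool [ 0.0045 -0.012   0.0293]
n,l,z 0.0809 -0.0119
side tip -1 [[0.667, 0.078, 0.039], [0.67, 0.08, 0.039], [0.678, 0.08, 0.039]]
side tip 1 [[0.701, -0.009, 0.04], [0.692, -0.006, 0.043], [0.694, -0.007, 0.044]]
side 1624 ((0.5980336666107178, 0.019818998873233795), (0.09870544075965881, 0.1313074380159378), 21.199121475219727) in place [ 0.0998 -0.0057]
[[0.056, 0.063], [0.046, -0.067], [0.144, -0.075], [0.154, 0.056]]
scene tip -1 [[0.681, 0.082, 0.047], [0.683, 0.082, 0.054]]
scene tip 1 [[0.693, -0.01, 0.041], [0.707, -0.009, 0.042], [0.711, -0.007, 0.042]]
scene 1784 ((0.599919319152832, 0.01959187537431717), (0.09878776222467422, 0.13048586249351501), 21.33708381652832) in place [ 0.1014 -0.0067]
[[0.057, 0.062], [0.047, -0.068], [0.146, -0.075], [0.155, 0.055]]
```

View pics/zside_10.png

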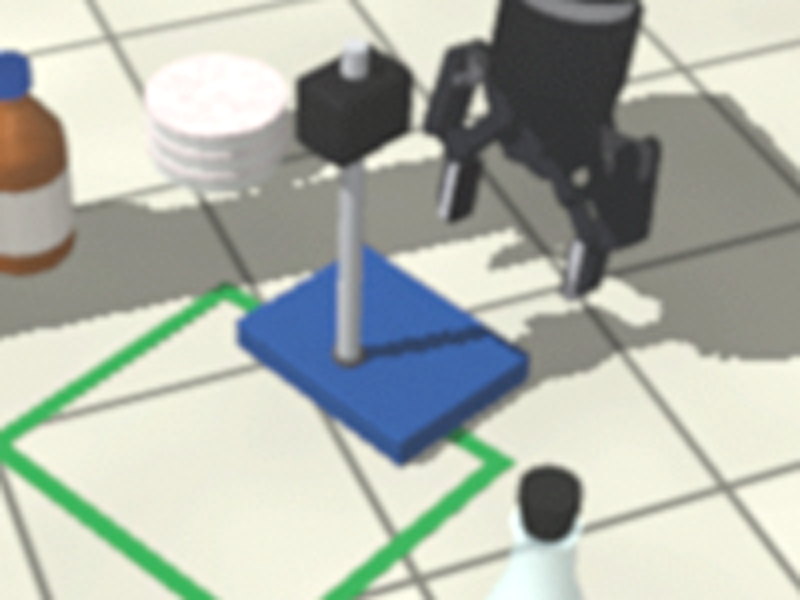

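Emit:
step_arm --motion '[{"twist":[0,0,-1],"dp":[0.004,-0.008,0.012],"gripper":0},{"twist":[0,0,0],"dp":[0.003,-0.005,0.012],"gripper":0},{"twist":[0,0,0],"dp":[0,-0.002,0.003],"gripper":0},{"twist":[0,0,0],"dp":[0,0,0],"gripper":0}]'

```text
t: 10.22
tool_pos: [0.6799, 0.0524, -0.0236]
orientation: [3.037, 0.571, -0.27]
ft_force: [0.4, -0.2, -0.7]
width: 0.0855
```

```bash
python3 m.py 11
```

```text
t 10.225 pos [ 0.6799  0.0524 -0.0236] F [ 0.44 -0.22 -0.72] w 0.0855
[[ 0.917  0.364 -0.163]
 [ 0.357 -0.931 -0.07 ]
 [-0.178  0.006 -0.984]]
dp tool [-0.0064  0.0025  0.0077]
n,l,z 0.0876 0.0026
side tip -1 [[0.679, 0.097, 0.015], [0.673, 0.094, 0.016], [0.664, 0.093, 0.016]]
side tip 1 [[0.699, 0.008, 0.016], [0.695, 0.01, 0.019], [0.703, 0.006, 0.019]]
side 1617 ((0.5975779891014099, 0.0191049724817276), (0.09941712766885757, 0.12985780835151672), 21.11815071105957) in place [ 0.0991 -0.0062]
[[0.054, 0.062], [0.045, -0.067], [0.144, -0.075], [0.154, 0.055]]
scene tip -1 [[0.682, 0.097, 0.027]]
scene tip 1 [[0.711, 0.013, 0.013], [0.711, 0.012, 0.016], [0.7, 0.006, 0.017]]
scene 1791 ((0.5999324917793274, 0.019657358527183533), (0.09880144894123077, 0.13096480071544647), 21.567121505737305) in place [ 0.1014 -0.0067]
[[0.057, 0.062], [0.048, -0.069], [0.146, -0.075], [0.155, 0.055]]
```

Emit:
step_arm --motion '[{"twist":[0,0,0],"dp":[0,0,0.005],"gripper":0},{"twist":[0,0,0],"dp":[-0.01,0,0.0018],"gripper":0},{"twist":[0,0,0],"dp":[-0.01,0,0.0018],"gripper":0},{"twist":[0,0,0],"dp":[-0.006,0,0.0011],"gripper":0},{"twist":[0,0,0],"dp":[-0.005,0,0.0009],"gripper":0},{"twist":[0,0,0],"dp":[-0.005,0,0.0009],"gripper":0}]'

```text
t: 11.08
tool_pos: [0.6446, 0.0375, -0.028]
orientation: [3.038, 0.57, -0.264]
ft_force: [2.9, 0.4, -1.9]
width: 0.0852
```

```bash
python3 m.py 12
```

```text
t 11.075 pos [ 0.6446  0.0375 -0.028 ] F [ 2.88  0.36 -1.88] w 0.0852
[[ 0.918  0.363 -0.159]
 [ 0.356 -0.932 -0.069]
 [-0.174  0.007 -0.985]]
dp tool [ 0.0305  0.0014 -0.0033]
n,l,z 0.0494 0.0013
side tip -1 [[0.636, 0.08, 0.011], [0.643, 0.083, 0.012], [0.633, 0.078, 0.013]]
side tip 1 [[0.659, -0.026, 0.005], [0.662, -0.024, 0.005], [0.66, -0.024, 0.006]]
side 1637 ((0.5928932428359985, 0.017403602600097656), (0.10065440833568573, 0.13065585494041443), 19.70525550842285) in place [ 0.0941 -0.0057]
[[0.051, 0.064], [0.037, -0.066], [0.138, -0.076], [0.151, 0.054]]
scene tip -1 [[0.64, 0.081, 0.01]]
scene tip 1 [[0.655, -0.025, 0.005], [0.66, -0.018, 0.005], [0.659, -0.026, 0.005]]
scene 1621 ((0.5987337827682495, 0.019096925854682922), (0.10918337106704712, 0.13116993010044098), 20.75292205810547) in place [ 0.1001 -0.0067]
[[0.051, 0.063], [0.04, -0.067], [0.149, -0.077], [0.16, 0.054]]
```

View pics/zside_12.png

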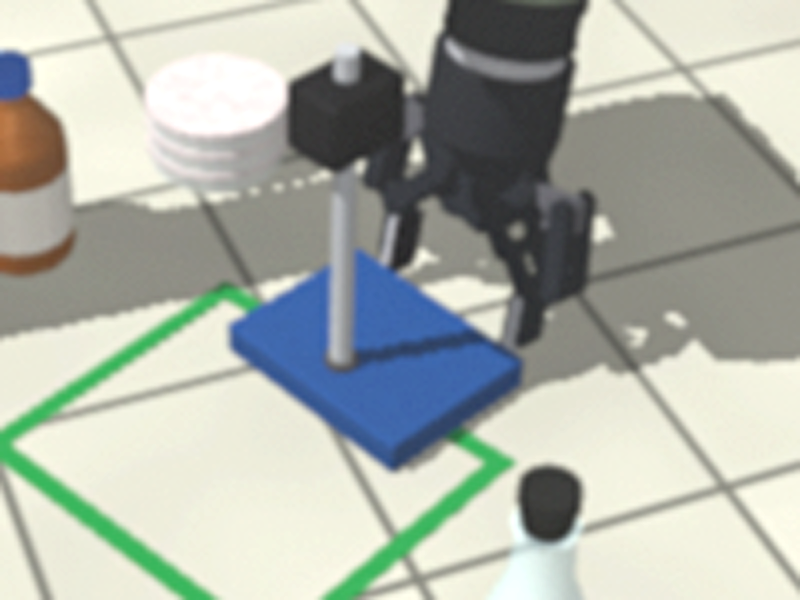

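View pics/zscene_12.png

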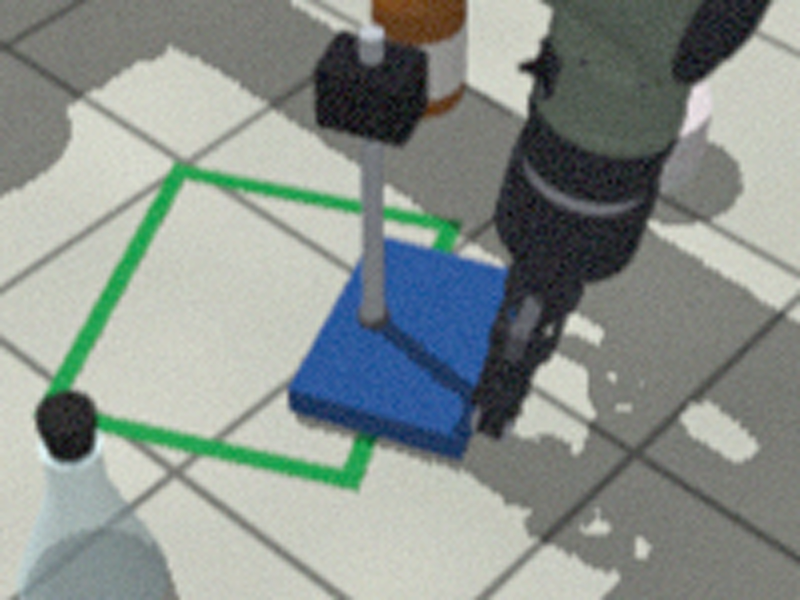

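Emit:
step_arm --motion '[{"twist":[0,0,-1],"dp":[-0.005,0,0.0008],"gripper":0},{"twist":[0,0,-1],"dp":[-0.005,0,0.0008],"gripper":0},{"twist":[0,0,-1],"dp":[-0.005,0,0.0008],"gripper":0},{"twist":[0,0,-1],"dp":[-0.005,0,0.0008],"gripper":0},{"twist":[0,0,0],"dp":[-0.005,0,0.0008],"gripper":0},{"twist":[0,0,0],"dp":[-0.005,0,0.0008],"gripper":0}]'

```text
t: 11.92
tool_pos: [0.6159, 0.025, -0.0273]
orientation: [3.021, 0.685, -0.265]
ft_force: [1.9, 1.3, -2.9]
width: 0.0854
```

```bash
python3 m.py 13
```

```text
t 11.925 pos [ 0.6159  0.025  -0.0273] F [ 1.95  1.29 -2.87] w 0.0854
[[ 0.888  0.431 -0.158]
 [ 0.425 -0.902 -0.069]
 [-0.173 -0.006 -0.985]]
dp tool [ 0.0613  0.0049 -0.008 ]
n,l,z 0.0181 -0.0
side tip -1 [[0.606, 0.066, 0.013], [0.599, 0.063, 0.014], [0.608, 0.066, 0.015]]
side tip 1 [[0.638, -0.035, 0.005], [0.631, -0.039, 0.005], [0.632, -0.037, 0.006]]
side 1736 ((0.5662473440170288, 0.0006427168846130371), (0.10175164043903351, 0.1308220475912094), 23.861499786376953) in place [ 0.0629 -0.0093]
[[0.014, 0.058], [0.01, -0.073], [0.112, -0.076], [0.116, 0.055]]
scene tip -1 [[0.612, 0.068, 0.02]]
scene tip 1 [[0.632, -0.038, 0.005], [0.633, -0.035, 0.006], [0.634, -0.027, 0.006]]
scene 1632 ((0.5715713500976562, 0.0030385926365852356), (0.11162162572145462, 0.13019396364688873), 26.61497688293457) in place [ 0.0687 -0.0095]
[[0.012, 0.055], [0.014, -0.076], [0.126, -0.073], [0.123, 0.057]]
```

View pics/zside_13.png

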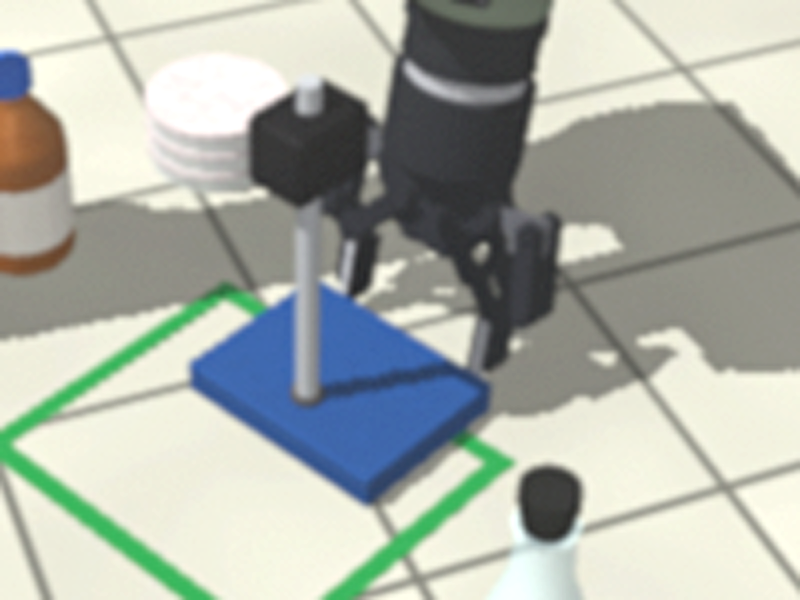

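Emit:
step_arm --motion '[{"twist":[0,0,0],"dp":[-0.005,0,0.0006],"gripper":0},{"twist":[0,0,0],"dp":[-0.005,0,0.0007],"gripper":0},{"twist":[0,0,0],"dp":[-0.005,0,0.0008],"gripper":0},{"twist":[0,0,0],"dp":[-0.005,0,0.0008],"gripper":0},{"twist":[0,0,0],"dp":[-0.005,0,0.0008],"gripper":0},{"twist":[0,0,0],"dp":[-0.005,0,0.0008],"gripper":0},{"twist":[0,0,0],"dp":[-0.005,0,0.0008],"gripper":0},{"twist":[0,0,0],"dp":[-0.005,0,0.0008],"gripper":0}]'

```text
t: 13.02
tool_pos: [0.5765, 0.0063, -0.0264]
orientation: [3.021, 0.685, -0.266]
ft_force: [2.0, 1.7, -0.8]
width: 0.0855
```

```bash
python3 m.py 14
```

```text
t 13.025 pos [ 0.5765  0.0063 -0.0264] F [ 2.    1.66 -0.83] w 0.0855
[[ 0.888  0.431 -0.159]
 [ 0.425 -0.902 -0.069]
 [-0.173 -0.006 -0.985]]
dp tool [ 0.1044  0.0049 -0.0148]
n,l,z -0.0254 -0.0035
side tip -1 [[0.567, 0.048, 0.013], [0.561, 0.046, 0.014], [0.565, 0.048, 0.014]]
side tip 1 [[0.59, -0.057, 0.004], [0.591, -0.056, 0.006], [0.596, -0.055, 0.006]]
side 1895 ((0.5272033214569092, -0.018346339464187622), (0.09956535696983337, 0.1285330057144165), 25.36618995666504) in place [ 0.0194 -0.0097]
[[-0.03, 0.055], [-0.03, -0.074], [0.069, -0.074], [0.069, 0.054]]
scene tip -1 [[0.554, 0.029, 0.019]]
scene tip 1 [[0.596, -0.055, 0.004], [0.593, -0.055, 0.005], [0.596, -0.049, 0.005]]
scene 1526 ((0.5317157506942749, -0.016322486102581024), (0.1088789850473404, 0.13172027468681335), 25.752426147460938) in place [ 0.0244 -0.0098]
[[-0.03, 0.056], [-0.03, -0.076], [0.079, -0.075], [0.079, 0.056]]
```

View pics/zside_14.png

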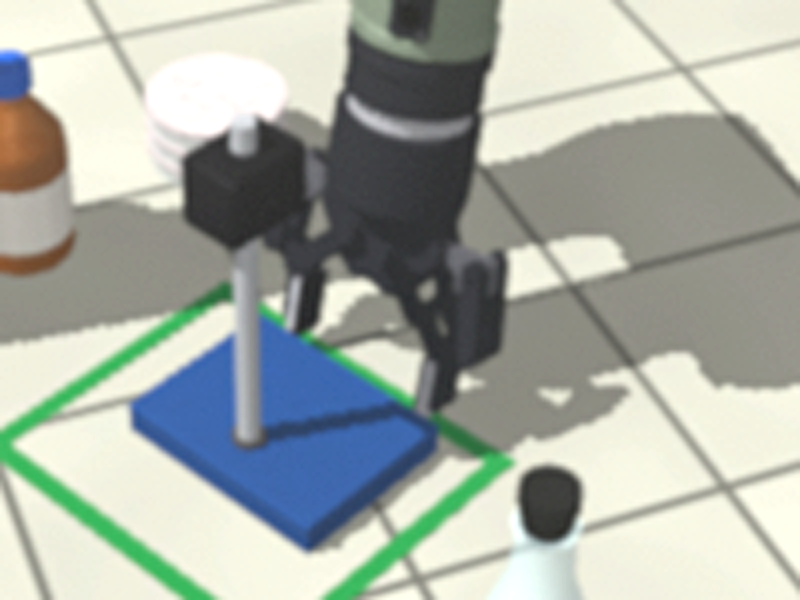

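The side view shows the foot almost inside, about 19 mm from centred. I'll push about 19 mm more, then back off level before rising.

Emit:
step_arm --motion '[{"twist":[0,0,0],"dp":[-0.005,0,0.0006],"gripper":0},{"twist":[0,0,0],"dp":[-0.005,0,0.0007],"gripper":0},{"twist":[0,0,0],"dp":[-0.005,0,0.0007],"gripper":0},{"twist":[0,0,0],"dp":[-0.003,0,0.0004],"gripper":0},{"twist":[0,0,0],"dp":[0,0,0],"gripper":0},{"twist":[0,0,0],"dp":[0.01,0,-0.003],"gripper":0},{"twist":[0,0,0],"dp":[0.02,0,-0.004],"gripper":0},{"twist":[0,0,0],"dp":[0.02,0,-0.004],"gripper":0}]'

```text
t: 14.12
tool_pos: [0.6042, 0.0196, -0.0229]
orientation: [3.02, 0.682, -0.274]
ft_force: [0.3, -0.6, -0.3]
width: 0.0854
```

```bash
python3 m.py 15
```

```text
t 14.125 pos [ 0.6042  0.0196 -0.0229] F [ 0.31 -0.59 -0.29] w 0.0854
[[ 0.888  0.429 -0.164]
 [ 0.424 -0.903 -0.071]
 [-0.179 -0.007 -0.984]]
dp tool [ 0.0747  0.0049 -0.0064]
n,l,z 0.0052 -0.0009
side tip -1 [[0.591, 0.06, 0.016], [0.593, 0.061, 0.018], [0.596, 0.062, 0.019]]
side tip 1 [[0.622, -0.021, 0.018], [0.63, -0.024, 0.018], [0.624, -0.028, 0.021]]
side 1926 ((0.5083104968070984, -0.026821300387382507), (0.09825417399406433, 0.12910190224647522), 25.353771209716797) in place [-0.0013 -0.0092]
[[-0.05, 0.056], [-0.051, -0.074], [0.048, -0.074], [0.048, 0.055]]
scene tip -1 [[0.601, 0.065, 0.015]]
scene tip 1 [[0.625, -0.026, 0.018], [0.642, -0.02, 0.019], [0.642, -0.017, 0.021]]
scene 1720 ((0.5389710068702698, -0.012311398983001709), (0.1635989397764206, 0.13042350113391876), 25.89039421081543) in place [ 0.0327 -0.0093]
[[-0.05, 0.055], [-0.049, -0.075], [0.115, -0.074], [0.114, 0.056]]
```

View pics/zside_15.png

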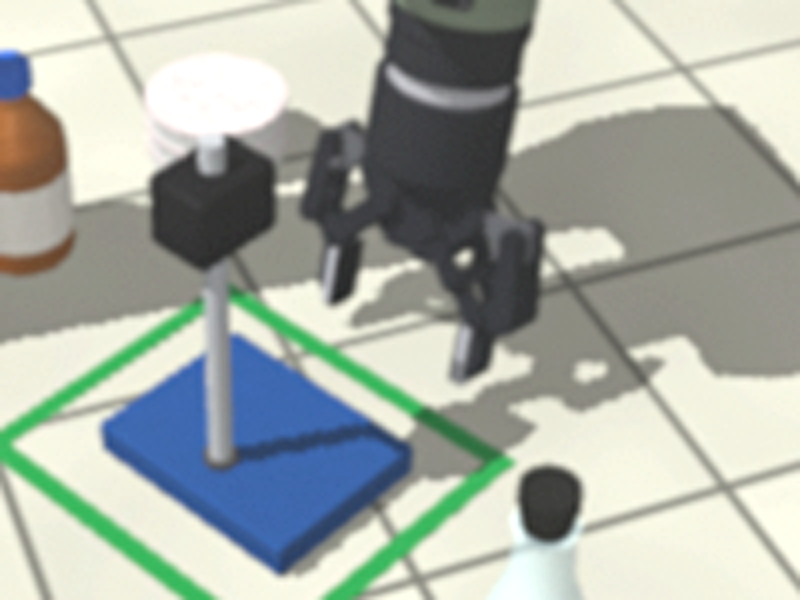

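Emit:
step_arm --motion '[{"twist":[0,0,0],"dp":[0.03,0,-0.01],"gripper":0},{"twist":[0,0,0],"dp":[0.01,0,-0.05],"gripper":0},{"twist":[0,0,0],"dp":[0.01,0,-0.05],"gripper":0},{"twist":[0,0,0],"dp":[0.01,0,-0.05],"gripper":0},{"twist":[0,0,0],"dp":[0,0,0],"gripper":0},{"twist":[0,0,0],"dp":[0,0,0],"gripper":0}]'

```text
t: 14.98
tool_pos: [0.6814, 0.0568, 0.1247]
orientation: [3.017, 0.685, -0.291]
ft_force: [-0.4, 0.2, -0.6]
width: 0.0854
```

```bash
python3 m.py 16; cat > v.py <<'E'
from h import *
for n in ['scene','side']:
    d=np.load(f'{n}_16.npz');P=pts(d);ok=d['depth']>0
    m=ok&(P[...,2]>.02)&(P[...,2]<.15)&(P[...,0]>.3)&(P[...,0]<.75)&(abs(P[...,1])<.35)
    kk,l,st,c=cv2.connectedComponentsWithStats(m.astype(np.uint8))
    for i in range(1,kk):
        if st[i,4]>150: q=P[l==i]; print(n,st[i].tolist(),np.percentile(q,3,axis=0).round(3),np.percentile(q,97,axis=0).round(3))
E
python3 v.py
```

```text
t 14.975 pos [0.6814 0.0568 0.1247] F [-0.42  0.24 -0.59] w 0.0854
[[ 0.885  0.431 -0.174]
 [ 0.424 -0.902 -0.074]
 [-0.189 -0.008 -0.982]]
dp tool [0.0183 0.0066 0.154 ]
n,l,z 0.0907 0.0061
side tip -1 [[0.674, 0.098, 0.165], [0.671, 0.097, 0.166], [0.677, 0.099, 0.166]]
side tip 1 [[0.708, 0.015, 0.162], [0.714, 0.017, 0.162], [0.704, 0.011, 0.166]]
side 1918 ((0.5076115131378174, -0.026822201907634735), (0.097423255443573, 0.1296384334564209), 25.176902770996094) in place [-0.0019 -0.0089]
[[-0.05, 0.056], [-0.051, -0.073], [0.046, -0.074], [0.047, 0.056]]
scene tip -1 [[0.662, 0.093, 0.179], [0.663, 0.095, 0.185], [0.666, 0.092, 0.196]]
scene tip 1 [[0.711, 0.015, 0.163], [0.716, 0.019, 0.163], [0.702, 0.011, 0.165]]
scene 1710 ((0.5106885433197021, -0.026508241891860962), (0.09887006133794785, 0.12974333763122559), 25.423816680908203) in place [ 0.001  -0.0099]
[[-0.048, 0.055], [-0.049, -0.075], [0.05, -0.075], [0.051, 0.055]]
scene [304, 126, 24, 47, 882] [0.428 0.16  0.024] [0.472 0.204 0.129]
scene [352, 160, 14, 27, 223] [0.538 0.195 0.024] [0.58  0.254 0.047]
scene [253, 176, 16, 48, 313] [ 0.462 -0.047  0.02 ] [ 0.495 -0.027  0.146]
scene [217, 245, 34, 57, 1200] [ 0.565 -0.235  0.022] [ 0.606 -0.189  0.13 ]
side [233, 172, 28, 52, 1070] [0.415 0.161 0.023] [0.468 0.196 0.131]
side [278, 173, 36, 27, 719] [0.539 0.198 0.027] [0.618 0.275 0.048]
side [268, 227, 78, 71, 1590] [ 0.456 -0.089  0.02 ] [0.563 0.031 0.132]
side [357, 276, 37, 64, 1438] [ 0.548 -0.235  0.022] [ 0.596 -0.195  0.131]
```

View pics/side_16.png

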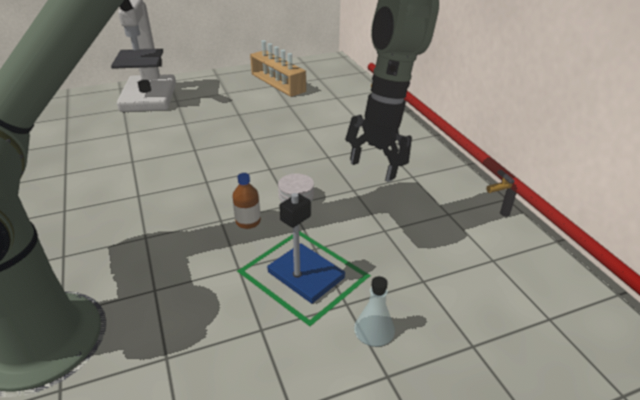

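View pics/scene_16.png

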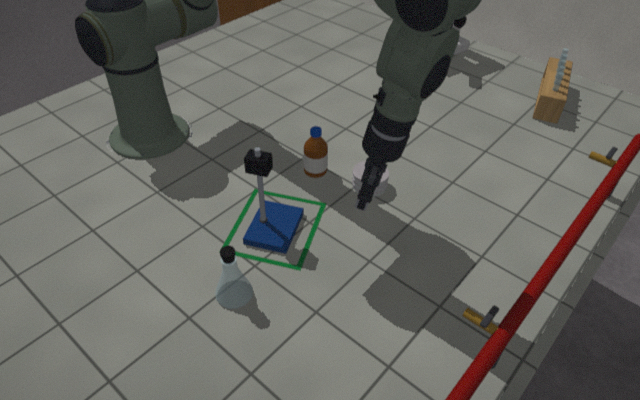

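Both views show the upright stand with the foot wholly inside the green frame, at about (306,275) in the side view and (274,227) in the scene view. The bystanders haven't moved and the gripper is clear, so I'm handing in.

```bash
python3 -c "
from workcell import env
print(env.hand_in())"
```

```text
the job is handed in; nothing more can be done
None
```

The stand is upright with its whole foot inside the green tape frame, and I handed the job in at about 15 s. The hand-in reports no verdict.

- **What I did:** I tipped the stand upright with the closed fingertips pushing high on the rod side of the plate. I then pushed it about 100 mm into the frame with the open fingers against the toe edge. Readings after each move stayed at about 4 N or less, and I never gripped or lifted it.
- **Last checks:** the two cameras put the foot's centre within 2 mm (along the frame's x) and 9–10 mm (along its y) of the frame's centre, with yaw within 0.5°. All four corners are at least 20 mm inside the tape's inner edge. The flask, bottle and dishes read as unmoved, and the gripper is well clear.
- **What disagreed:**
    - **Fingertip position:** the real fingertips sat about 28 mm (shut) to 40 mm (open) short of the reported TCP. My first push passed over the top of the plate, so I measured the offset in the images and corrected for it.
    - **Scene-camera foot fit:** during the last pushes, and most just after, it was distorted because the gripper overlapped the foot. It agreed with the side view once the arm was away.

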